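# Feel out the soft spring buffer and slide it into the taped square

## Robot

A 7-joint arm with a two-finger parallel gripper is mounted at the origin on a cart in front of the work surface, level with it; the furniture and walls round the work are solid. World frame = base frame: x ahead of the robot, y to its left, z up, the work surface at z = 0. Lengths are in m, angles in rad, forces in N, time in s.
With the tool pointing down it reaches from about 0.4 to 0.9 m from the base axis. Payload 5.5 kg.
Tool frame: the origin (TCP) lies midway between the tips of the shut fingers; the grasp point (between the pads) lies 19 mm behind it; z points along the fingers, y is the line along which they close (so a half turn about z gives the same grasp; the last joint's range is limited). The gripper opens to 85 mm and grips with 20 to 120 N. Pads are 22 mm wide; open, the fingers measure 114 mm over their backs; the gripper's body (76 mm by 85 mm) begins 54 mm behind the grasp point. The pads swing forward as they close: fully open they stand 13 mm farther back than shut.
Start: joints at [1.567, 0.501, -0.427, 1.55, 0.221, 1.138, -0.21], TCP at [0.171, -0.627, 0.231] pointing down, gripper open.
Joint ranges: [-2.88, 2.88], [-0.31, 2.03], [-1.54, 1.56], [0.2, 2.42], [-1.41, 4.55], [0.19, 2.02], [-2.57, 2.57]. Speed limits (rad/s): [2.57, 2.57, 3.14, 3.14, 3.14, 3.14, 3.14].

## Interface

Orientations are given as a rotation vector (axis times angle).
In Python, from bench import bot, eyes, job, finder gives the robot as it stands. The module is installed in compiled form; this text tells all that it offers.
- The arm moves only by the tool apply_moves, never from a script. Its argument "increments" is a list that holds one entry, the list of rows, each a list of 7 numbers: the turn, a rotation vector about the tool's x, y, z as a fraction of full scale, then the shift along the tool's x, y, z as a fraction of full scale, then the opening, from 0 (shut) to 1 (fully open). In form: [[[ax, ay, az, dx, dy, dz, claw], ...]]. A call has 1 to 8 rows; each row shifts and turns the commanded pose from where the row before left it, along the tool's axes as they then stand; what a row does not reach is not made up. Full scale, the value 1, is 0.3 m for a shift and 1.5 rad for a turn. A row lasts 1/10 s, in which the tool goes at most 50 mm and 8.59 degrees, less where a joint would pass 70% of its speed; a pose out of reach is approached as far as the arm can. A call with a number of a shift or a turn outside -1 to 1 is refused whole. A call with a gripper value outside its range is refused whole. The fingers move at their own pace and stop on an object; "newtons" is the grip in N (left out, the last holds). Time passes only in rows, so rows that do not move let the fingers close. It gives the time, the measured TCP pose, the force, the opening and the grip force at its end, in the units of the state.
- bot.get_obs(): the state, without advancing time (a new reading comes with each control period).
- eyes.get_image(name): name is "scene" or "side" or "wrist"; returns (picture, depth): 420x560x3 uint8, red, green, blue; 420x560 float32, m along the optical axis (not along the pixel's ray), 0 where there is no reading.
- eyes.camera_info(name): a dict with "camera_matrix" (3x3 intrinsics, pixels), "extrinsics" (4x4, takes a point from world to camera coordinates). Camera axes: x right, y down, z forward; pixel columns grow to the right and rows downward; lengths in m; the calibration is good to about 2 mm. A picture is of the moment at which its call begins: read the wrist's pose just before it. camera_info takes no time and is no camera call; for the wrist camera it gives the pose at the moment of the call.
- job.finish_job(): hands the job in; it is judged then, once.
Trained networks look in the newest picture that a camera, given by its name, has taken for a name from the list of things; names that differ only in an ending like _2 or _b are one class to them, and where a whole thing is asked for, a point or a joint stands for the part that bears it (a point fixed in the world has none). Each returns a list of dicts, best first, with "confidence" (0 to 1); they miss things now and then, are a little off and sometimes report something else, mostly with a low value. They report only what shows in the picture. A call takes as long as a camera call.
- finder.outline_of(label, camera): "mask" (420x560 bool, what is visible of it) and "point" ([column, row] in pixels, amid what is visible of it).
- finder.pinpoint(label, camera): "point" ([column, row] in pixels: a listed point, or the origin of a listed thing).
The state is a dict: "time": time; "joint_positions": joint angles; "joint_velocities": joint speeds; "joint_efforts": joint torques, N m; "position": TCP position; "orientation": TCP orientation; "ft_force": force on the tool from outside, world axes, zero at the start; "torque": the same for the moment, N m; "finger_gap": finger opening in m; "gripper_force": force on a finger pad.
Only numpy, scipy, OpenCV 4.12 (cv2) and the standard library are available. Lean on these libraries where they do the work, as an engineer would, in place of code of your own. Each camera call takes 0.05 s, during which the arm holds its last target. There are 200 camera calls.

## Task

Three look-alike spring buffers stand in a row on the worktop. Squeeze them lengthwise between the gripper fingers to find the one whose spring has gone soft, then slide that one across the worktop, without lifting it, until its round foot lies wholly inside the taped square, and let go of it. Leave the two firm ones standing where they are, and do not disturb the tape roll and the carton.

Things in the scene. Friction and masses are not known exactly. Their poses are not given: they have to be found in the camera images.
- spot_1 (a point): Fixed right-hand cross on the taped line, on the worktop; x roughly away from the robot, y along the line to the left, z up. The three loose buffers, one standing centred on each cross (within 4 mm), look alike: round steel foot 70 mm across, 8 mm thick; on it a level aluminium barrel 28 mm across, axis 38 mm up; a plunger with a black rubber head (26 mm across) sticks out of one end. 56 mm over both ends, 52 mm high, 0.3 to 0.6 kg.
- spot_2 (a point): Fixed middle cross on the taped line, on the worktop; x roughly away from the robot, y along the line to the left, z up. Each buffer's barrel starts along y of its cross (within 0.1 rad). From the centre of the foot, the face of the plunger head is at y = +28 mm and the closed end at y = -28 mm; nothing stands beside or above them.
- spot_3 (a point): Fixed left-hand cross on the taped line, on the worktop; x roughly away from the robot, y along the line to the left, z up. A squeeze along the barrel pushes the plunger in, at most 12 mm (then 44 mm over the ends); it springs back. One of the three, which can only be felt, is soft: about 8 N drives it fully in. The two firm ones give only about 1 to 2 mm under 12 N.
- square: Square taped on the worktop with off-white paper tape 12 mm wide, flat (no step), 150 mm inside and 174 mm outside; origin at its centre on the worktop, x and y along its sides, z up.
- tape_roll_mid (a point): Centre of a brown roll of packing tape lying flat, 104 mm across, 48 mm high; a bystander, left of the work.
- carton_mid (a point): Centre of a small brown parts carton, 68 x 120 x 40 mm; a bystander, left of the work.

How it is judged:
On the way:
1. the soft buffer is squeezed between the fingers until its plunger is at least 8 mm in (value of joint buffer_b_plunger above 0.008 m and contact force between the fingers and buffer_b above 1 N), for 0.2 s.
At the end, for the whole second after the job is handed in: The soft buffer stands upright (within 0.1 rad), at rest and released, its foot wholly inside the tape (its middle within 41 mm of the square's centre along both sides); both firm buffers stand upright within 40 mm of where they started, and the tape roll and the carton within 30 mm (x of buffer_b_mid in the frame of square between -0.041 and 0.041 m and y of buffer_b_mid in the frame of square between -0.041 and 0.041 m and height (world z) of buffer_b_mid below 0.042 m and angle between each of buffer_b_mid, buffer_a_mid, buffer_c_mid's own z axis and vertical below 0.1 rad and linear speed of buffer_b below 0.02 m/s and distance of each of buffer_a_mid, buffer_c_mid from where it was at the start of the episode below 0.04 m and distance of each of tape_roll_mid, carton_mid from where it was at the start of the episode below 0.03 m); the robot touches nothing.
It fails at once if the soft buffer is lifted more than 15 mm or tipped over 0.4 rad (height (world z) of buffer_b_mid above 0.053 m or angle between buffer_b_mid's own z axis and vertical above 0.4 rad).
It fails at once if firm buffer a is moved more than 50 mm or tipped over 0.4 rad (distance of buffer_a_mid from where it was at the start of the episode above 0.05 m or angle between buffer_a_mid's own z axis and vertical above 0.4 rad).
It fails at once if firm buffer c is moved more than 50 mm or tipped over 0.4 rad (distance of buffer_c_mid from where it was at the start of the episode above 0.05 m or angle between buffer_c_mid's own z axis and vertical above 0.4 rad).
It fails at once if the tape roll or the carton is moved more than 30 mm (distance of any of tape_roll_mid, carton_mid from where it was at the start of the episode above 0.03 m).
It also fails if it takes over 64 s, if anything falls off the work surface, if the arm or the gripper's body presses on something with over 40 N, if the wrist force passes 120 N, or if a joint passes its speed limit or range.

## Working session

There is one attempt and no reset: what is moved stays moved. The work goes in short steps, Python scripts to look and compute and a tool call to move; the robot and the scene stay as the last step left them, time stands still between calls to the robot, and variables do not carry over. Pictures are saved under pics/ and viewed, at most 10 in all, crops included, and the job is handed in when it is done.

Besides the shell and the picture viewer there is one more tool, called as a command line: name --argument value ..., lists and objects as JSON in quotes. apply_moves: Moves the arm, as the interface text tells. Shift numbers are shares of 0.3 m and turn numbers shares of 1.5 rad, none past 1 either way. Its arguments: {"type":"object","properties":{"increments":{"type":"array"},"newtons":{"type":"number"}},"required":["increments"]}

```bash
mkdir -p pics; cat > h.py <<'E'
import numpy as np, cv2
from bench import bot, eyes, job, finder
from scipy.spatial.transform import Rotation as R
def onplane(cam,uv,z):
    i=eyes.camera_info(cam);K=np.array(i["camera_matrix"]);T=np.array(i["extrinsics"])
    Ri=T[:3,:3].T;c=-Ri@T[:3,3];d=Ri@np.linalg.inv(K)@np.array([uv[0],uv[1],1.])
    return c+d*(z-c[2])/d[2]
def st():
    o=bot.get_obs();print({k:np.round(o[k],3).tolist() for k in ["time","position","orientation","ft_force","finger_gap","gripper_force","joint_positions"]})
    print(np.round(R.from_rotvec(o["orientation"]).as_matrix(),3));return o
E
python3 - <<'E'
from h import *
st()
for c in ["scene","side"]:
    p,d=eyes.get_image(c);cv2.imwrite(f"pics/{c}.png",p[:,:,::-1])
    for n in ["spot_1","square","tape_roll_mid","carton_mid"]:
        for r in finder.pinpoint(n,c)[:5]:
            z={"tape_roll_mid":.024,"carton_mid":.02}.get(n,0)
            print(c,n,np.round(r["point"]),round(r["confidence"],2),np.round(onplane(c,r["point"],z),3))
E
```

```text
{'time': 0.0, 'position': [0.171, -0.626, 0.23], 'orientation': [-3.112, -0.418, 0.0], 'ft_force': [-0.031, -0.02, -0.187], 'finger_gap': 0.085, 'gripper_force': 0.0, 'joint_positions': [1.567, 0.502, -0.427, 1.551, 0.221, 1.138, -0.21]}
[[ 0.965  0.264 -0.   ]
 [ 0.264 -0.965  0.002]
 [ 0.    -0.002 -1.   ]]
scene spot_1 [297. 237.] 0.73 [0.491 0.159 0.   ]
scene spot_1 [342. 223.] 0.63 [0.464 0.025 0.   ]
scene spot_1 [385. 209.] 0.54 [ 0.446 -0.129  0.   ]
scene square [306. 201.] 0.62 [ 0.628 -0.016  0.   ]
scene tape_roll_mid [186. 250.] 0.55 [0.576 0.407 0.024]
scene carton_mid [232. 266.] 0.67 [0.462 0.376 0.02 ]
side spot_1 [299. 246.] 0.58 [0.487 0.157 0.   ]
side spot_1 [336. 212.] 0.53 [0.467 0.008 0.   ]
side spot_1 [364. 186.] 0.52 [ 0.449 -0.127  0.   ]
side square [259. 315.] 0.68 [0.463 0.36  0.   ]
side tape_roll_mid [193. 295.] 0.67 [0.587 0.403 0.024]
side carton_mid [364. 182.] 0.35 [ 0.448 -0.117  0.02 ]
```

View pics/scene.png

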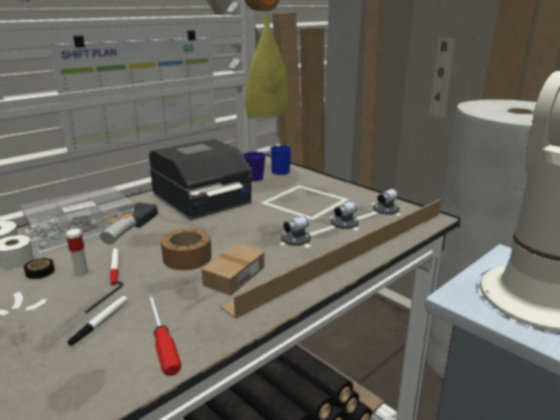

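View pics/side.png

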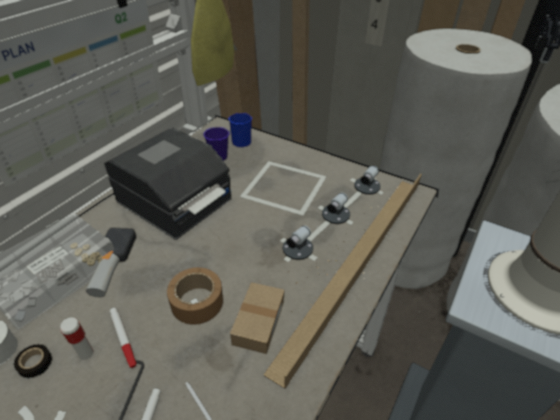

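The two views show three buffers (scene at (296,230), (344,213), (387,201)), plungers to the left, the taped square behind at scene (306,202) / side (285,187), the carton and roll on the left, a wooden ledge in front, and paper rolls to the right. I'll check the obstacle heights and the square's corners.

```bash
python3 - <<'E'
from h import *
P=[]
for c in ["scene","side"]:
    p,d=eyes.get_image(c);i=eyes.camera_info(c);K=i["camera_matrix"];T=np.array(i["extrinsics"])
    v,u=np.mgrid[:420,:560];q=np.linalg.inv(K)@np.stack([u.ravel(),v.ravel(),np.ones(u.size)])*d.ravel()
    q=(T[:3,:3].T@(q-T[:3,3:])).T;q=q[d.ravel()>0];P.append(q)
    for uv in ([(350,198),(350,222),(320,210),(280,208)] if 0 else []):pass
    for r in finder.outline_of("square",c)[:2]:
        m=r["mask"];ys,xs=np.nonzero(m);w=np.array([onplane(c,(a,b),0)[:2] for a,b in zip(xs,ys)])
        rc=cv2.minAreaRect((w*1000).astype(np.float32));print(c,r["confidence"],r["point"],rc)
P=np.vstack(P)
# max height map, 10cm cells
print("rows x from -.2, cols y from -1.0 to .6")
for x in np.arange(-.2,1.0,.1):
    print(round(x,1),[ (lambda s: round(float(s[:,2].max()),2) if len(s)>3 else None)(P[(abs(P[:,0]-x-.05)<.05)&(abs(P[:,1]-y-.05)<.05)]) for y in np.arange(-1,.6,.1)])
E
```

```text
scene 0.88 [292.8, 209.9] ((632.1638793945312, -12.00689697265625), (172.3775634765625, 169.11972045898438), 8.107176780700684)
side 0.82 [271.3, 203.0] ((630.2283325195312, -14.068893432617188), (177.2854461669922, 175.0532989501953), 7.596099853515625)
rows x from -.2, cols y from -1.0 to .6
-0.2 [None, None, None, None, None, None, None, None, None, None, None, -0.12, None, None, None, None]
-0.1 [None, None, None, None, None, -0.01, None, None, None, None, 0.25, 0.01, None, None, None, None]
0.0 [None, 0.11, 0.11, 0.11, 0.11, 0.11, -0.81, -0.81, 0.0, 0.23, 0.41, 0.01, None, None, None, None]
0.1 [0.22, 0.18, 0.18, 0.39, 0.39, -0.81, -0.81, -0.81, 0.0, 0.01, 0.01, 0.0, None, None, None, None]
0.2 [0.31, 0.18, 0.18, 0.39, 0.18, -0.81, -0.81, 0.01, 0.0, 0.0, 0.0, 0.0, 0.0, 0.0, 0.0, 0.0]
0.3 [0.32, 0.18, 0.19, 0.18, 0.18, -0.81, -0.81, 0.03, 0.05, 0.05, 0.05, 0.05, 0.05, 0.05, 0.05, 0.03]
0.4 [0.51, 0.18, 0.19, 0.18, 0.18, -0.81, -0.81, 0.01, 0.05, 0.05, 0.05, 0.06, 0.01, 0.04, 0.04, 0.02]
0.5 [0.51, 0.18, 0.18, 0.18, 0.14, -0.81, -0.81, 0.01, 0.0, 0.01, 0.0, 0.04, 0.0, 0.05, 0.05, 0.02]
0.6 [0.51, 0.51, -0.81, -0.81, -0.81, -0.81, -0.81, 0.01, 0.0, 0.0, 0.01, 0.08, 0.08, 0.05, 0.05, 0.1]
0.7 [0.51, 0.51, -0.81, -0.81, -0.81, -0.81, -0.81, 0.01, 0.0, 0.0, 0.14, 0.15, 0.15, 0.04, 0.07, 0.03]
0.8 [0.51, 0.51, -0.81, -0.81, -0.81, -0.81, -0.81, 0.01, 0.08, 0.09, 0.15, 0.15, 0.15, 0.07, 0.07, 0.07]
0.9 [0.51, 0.51, -0.81, -0.81, -0.81, -0.81, -0.81, 0.51, 0.51, 0.3, 0.43, 0.37, 0.32, 0.43, 0.43, 0.29]
```

apply_moves --increments '[[[0, 0, 0, 0.1, -0.12, -0.02, 1], [0, 0, 0, 0.1, -0.12, -0.02, 1], [0, 0, 0, 0.1, -0.12, -0.02, 1], [0, 0, 0, 0.1, -0.12, -0.02, 1], [0, 0, 0, 0.1, -0.12, -0.02, 1], [0, 0, 0, 0.1, -0.12, -0.02, 1], [0, 0, 0, 0.1, -0.12, -0.02, 1], [0, 0, 0, 0.1, -0.12, -0.02, 1]]]' --newtons 20

```text
time: 1.5
position: [0.3276, -0.2841, 0.2798]
orientation: [3.113, 0.418, 0.0]
ft_force: [1.8, -0.5, 0.5]
finger_gap: 0.0854
gripper_force: 0.0
```

apply_moves --increments '[[[0, 0, 0, 0.1, -0.12, 0, 1], [0, 0, 0, 0.1, -0.12, 0, 1], [0, 0, 0, 0.1, -0.12, 0, 1], [0, 0, 0, 0.1, -0.12, 0, 1], [0, 0, 0, 0.1, -0.12, 0, 1], [0, 0, 0, 0.1, -0.12, 0, 1], [0, 0, 0, 0.1, -0.12, 0, 1]]]'

```text
time: 2.2
position: [0.4638, 0.0141, 0.2799]
orientation: [3.112, 0.417, 0.002]
ft_force: [1.5, -1.4, -0.7]
finger_gap: 0.0855
gripper_force: 0.0
```

apply_moves --increments '[[[0, 0, 0.09, 0, 0, 0, 1], [0, 0, 0.09, 0, 0, 0, 1], [0, 0, 0.09, 0, 0, 0, 1], [0, 0, 0, 0, 0, 0, 1]]]'

```text
time: 2.6
position: [0.4632, 0.0128, 0.2795]
orientation: [3.134, -0.218, 0.001]
ft_force: [0.2, 0.1, 0.2]
finger_gap: 0.0854
gripper_force: 0.0
```

```bash
python3 - <<'E'
from h import *
st()
p,d=eyes.get_image("wrist");cv2.imwrite("pics/w1.png",p[:,:,::-1])
i=eyes.camera_info("wrist");T=np.array(i["extrinsics"]);print("cam",-T[:3,:3].T@T[:3,3],T[2,:3])
for n in ["spot_1","square","buffer_b_mid"]:
  try:
    for r in finder.pinpoint(n,"wrist")[:5]: print(n,np.round(r["point"]),round(r["confidence"],2),np.round(onplane("wrist",r["point"],0),3))
  except Exception as e: print(n,e)
E
```

```text
{'time': 2.6, 'position': [0.463, 0.013, 0.279], 'orientation': [3.134, -0.218, 0.001], 'ft_force': [0.156, 0.112, 0.181], 'finger_gap': 0.085, 'gripper_force': 0.0, 'joint_positions': [0.775, 0.162, -0.938, 1.93, 0.145, 1.119, -1.93]}
[[ 0.99  -0.138  0.   ]
 [-0.138 -0.99  -0.   ]
 [ 0.     0.    -1.   ]]
cam [0.53037947 0.00529939 0.42148641] [-0.26452045  0.03620711 -0.96370015]
buffer_b_mid it knows: carton_mid, spot, square, tape_roll_mid
```

View pics/w1.png

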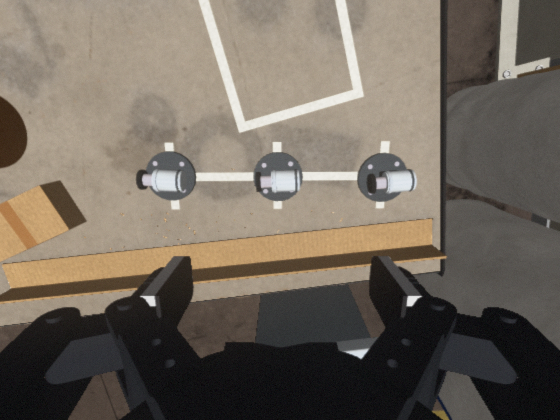

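The wrist view shows three feet centred near (170,176), (278,176) and (382,177), black heads to the left (+y); the square's near corner is at (242,130). I'll measure barrels from depth.

```bash
cat >> h.py <<'E'
def cloud(c):
    p,d=eyes.get_image(c);i=eyes.camera_info(c);K=i["camera_matrix"];T=np.array(i["extrinsics"])
    v,u=np.mgrid[:420,:560];q=np.linalg.inv(K)@np.stack([u.ravel(),v.ravel(),np.ones(u.size)])*d.ravel()
    q=(T[:3,:3].T@(q-T[:3,3:])).T.reshape(420,560,3);q[d==0]=np.nan;return p,q
E
python3 - <<'E'
from h import *
p,q=cloud("wrist")
for n,(u,v) in dict(left=(170,176),mid=(278,176),right=(382,177)).items():
    f=onplane("wrist",(u,v),.008)
    w=q[v-40:v+40,u-45:u+45].reshape(-1,3);w=w[(w[:,2]>.028)&(w[:,2]<.06)&(np.linalg.norm(w[:,:2]-f[:2],axis=1)<.06)]
    top=w[w[:,2]>.038]
    rc=cv2.minAreaRect((top[:,:2]*1000).astype(np.float32));a=w[:,:2]-w[:,:2].mean(0);ax=np.linalg.svd(a,full_matrices=False)[2][0];ax*=np.sign(ax[1])
    print(n,"foot",np.round(f,4),"barrel n",len(w),"zmax",np.nanmax(w[:,2]).round(3),"rect",np.round(rc[0]),np.round(rc[1]),round(rc[2],1),"axis",ax.round(3))
g=cv2.cvtColor(p,cv2.COLOR_RGB2GRAY)
r=finder.outline_of("square","wrist");print([(x["confidence"],x["point"]) for x in r])
for uv in [(242,130),(362,94)]: print("corner",onplane("wrist",uv,0).round(3))
E
```

```text
left foot [0.4862 0.1679 0.008 ] barrel n 967 zmax 0.054 rect [487. 168.] [57. 29.] 77.5 axis [0.176 0.984]
mid foot [0.4658 0.0178 0.008 ] barrel n 841 zmax 0.054 rect [465.  19.] [55. 29.] 82.8 axis [0.078 0.997]
right foot [ 0.4447 -0.1265  0.008 ] barrel n 942 zmax 0.053 rect [ 443. -127.] [56. 27.] 87.2 axis [0.012 1.   ]
[(0.58, [292.0, 104.1]), (0.4, [254.6, 176.2])]
corner [0.534 0.058 0.   ]
corner [ 0.558 -0.108  0.   ]
```

apply_moves --increments '[[[0, 0, -0.027, 0.007, -0.017, 0.1, 1], [0, 0, 0, 0, 0, 0.16, 1], [0, 0, 0, 0, 0, 0.16, 1], [0, 0, 0, 0, 0, 0.16, 1], [0, 0, 0, 0, 0, 0.16, 1], [0, 0, 0, 0, 0, 0.1, 1], [0, 0, 0, 0, 0, 0.04, 1], [0, 0, 0, 0, 0, 0, 1]]]'

```text
time: 3.65
position: [0.465, 0.0175, 0.0143]
orientation: [-3.138, 0.152, 0.004]
ft_force: [-0.1, -0.3, 0.9]
finger_gap: 0.0854
gripper_force: 0.0
```

apply_moves --increments '[[[0, 0, 0, 0, 0, 0, 0.62], [0, 0, 0, 0, 0, 0, 0.62], [0, 0, 0, 0, 0, 0, 0.62], [0, 0, 0, 0, 0, 0, 0.62]]]' --newtons 20

```text
time: 4.05
position: [0.4675, 0.0161, 0.0174]
orientation: [3.136, -0.155, 0.005]
ft_force: [-1.4, -2.9, 9.1]
finger_gap: 0.0534
gripper_force: 19.7
```

apply_moves --increments '[[[0, 0, 0, 0, 0, 0, 0.48], [0, 0, 0, 0, 0, 0, 0.48]]]'

```text
time: 4.25
position: [0.4675, 0.0161, 0.0175]
orientation: [3.136, -0.155, 0.006]
ft_force: [-1.7, -2.4, 8.2]
finger_gap: 0.0536
gripper_force: 19.7
```

apply_moves --increments '[[[0, 0, 0, 0, 0, 0, 1], [0, 0, 0, 0, 0, 0, 1], [0, 0, 0, 0, 0, 0, 1], [0, 0, 0, 0, 0, -0.13, 1], [0, 0, 0, 0, 0, -0.14, 1], [0, 0, 0, -0.005, 0.12, 0, 1], [0, 0, 0, -0.005, 0.12, 0, 1], [0, 0, 0, -0.005, 0.12, 0, 1]]]'

```text
time: 5.05
position: [0.451, -0.0908, 0.0969]
orientation: [3.137, -0.152, 0.002]
ft_force: [0.6, -0.1, -1.2]
finger_gap: 0.0855
gripper_force: 0.0
```

apply_moves --increments '[[[0, 0, 0, -0.006, 0.127, 0, 1], [0, 0, -0.047, 0, 0, 0, 1], [0, 0, 0, 0, 0, 0, 1]]]'

```text
time: 5.35
position: [0.445, -0.1287, 0.0963]
orientation: [-3.141, 0.046, 0.0]
ft_force: [-0.5, 0.5, -0.0]
finger_gap: 0.0851
gripper_force: 0.0
```

```bash
python3 - <<'E'
from h import *
st()
E
```

```text
{'time': 5.35, 'position': [0.445, -0.129, 0.096], 'orientation': [-3.141, 0.046, 0.0], 'ft_force': [-0.531, 0.471, -0.022], 'finger_gap': 0.085, 'gripper_force': 0.0, 'joint_positions': [0.896, 0.46, -0.799, 2.106, 0.479, 0.762, -1.808]}
[[ 1.    -0.029 -0.   ]
 [-0.029 -1.     0.   ]
 [-0.    -0.    -1.   ]]
```

apply_moves --increments '[[[0, 0, 0, -0.002, -0.006, 0.15, 1], [0, 0, 0, 0, 0, 0.09, 1], [0, 0, 0, 0, 0, 0.03, 1], [0, 0, 0, 0, 0, 0, 0.48], [0, 0, 0, 0, 0, 0, 0.48], [0, 0, 0, 0, 0, 0, 0.48], [0, 0, 0, 0, 0, 0, 0.48], [0, 0, 0, 0, 0, 0, 0.48]]]' --newtons 20

```text
time: 6.15
position: [0.4467, -0.1297, 0.0178]
orientation: [3.135, -0.047, 0.005]
ft_force: [-1.8, -8.8, 8.7]
finger_gap: 0.0436
gripper_force: 22.0
```

```bash
python3 - <<'E'
from h import *
for c in ["scene","side"]:
    p,q=cloud(c);w=q.reshape(-1,3);w=w[~np.isnan(w[:,0])]
    for x0 in np.arange(.60,.84,.04):
        s=w[(w[:,0]>x0)&(w[:,0]<x0+.04)&(w[:,2]>.05)&(w[:,2]<.2)&(w[:,1]>-.12)&(w[:,1]<.3)]
        print(c,round(x0,2),len(s),np.percentile(s[:,1],[1,50]).round(3) if len(s) else "",s[:,2].max().round(3) if len(s) else "")
E
```

```text
scene 0.6 0  
scene 0.64 0  
scene 0.68 454 [0.109 0.161] 0.109
scene 0.72 1654 [0.108 0.223] 0.138
scene 0.76 964 [0.105 0.239] 0.144
scene 0.8 771 [-0.117  0.201] 0.145
side 0.6 0  
side 0.64 0  
side 0.68 594 [0.106 0.169] 0.11
side 0.72 2266 [0.107 0.221] 0.136
side 0.76 1554 [0.103 0.232] 0.146
side 0.8 1394 [-0.117  0.21 ] 0.148
```

apply_moves --increments '[[[0, 0, 0, 0.02, 0, -0.005, 0.48], [0, 0, 0, 0.04, -0.01, 0, 0.48], [0, 0, 0, 0.05, -0.015, 0, 0.48], [0, 0, 0, 0.05, -0.02, 0, 0.48], [0, 0, 0, 0.05, -0.02, 0, 0.48], [0, 0, 0, 0.05, -0.02, 0, 0.48], [0, 0, 0, 0.05, -0.02, 0, 0.48], [0, 0, 0, 0.05, -0.015, 0, 0.48]]]'

```text
time: 7.05
position: [0.5527, -0.0926, 0.0178]
orientation: [3.139, -0.043, -0.006]
ft_force: [-10.4, -2.5, 13.0]
finger_gap: 0.0432
gripper_force: 23.3
```

apply_moves --increments '[[[0, 0, 0, 0.03, -0.03, 0, 0.48], [0, 0, 0, 0.035, -0.04, 0, 0.48], [0, 0, 0, 0.035, -0.04, 0, 0.48], [0, 0, 0, 0.035, -0.04, 0, 0.48], [0, 0, 0, 0.035, -0.04, 0, 0.48], [0, 0, 0, 0.03, -0.035, 0, 0.48], [0, 0, 0, 0.02, -0.025, 0, 0.48], [0, 0, 0, 0, 0, 0, 0.48]]]'

```text
time: 7.85
position: [0.6239, -0.0172, 0.0179]
orientation: [-3.139, 0.04, -0.005]
ft_force: [1.2, 1.3, 2.4]
finger_gap: 0.0438
gripper_force: 22.0
```

```bash
python3 - <<'E'
from h import *
st()
p,q=cloud("side");cv2.imwrite("pics/s2.png",cv2.resize(p[130:330,200:430,::-1],None,fx=3,fy=3))
E
```

```text
{'time': 7.85, 'position': [0.624, -0.017, 0.018], 'orientation': [-3.139, 0.04, -0.005], 'ft_force': [1.153, 1.292, 2.423], 'finger_gap': 0.044, 'gripper_force': 21.996, 'joint_positions': [0.454, 0.794, -0.651, 1.741, 0.628, 0.822, -2.091]}
[[ 1.    -0.026  0.003]
 [-0.026 -1.     0.002]
 [ 0.003 -0.002 -1.   ]]
```

View pics/s2.png

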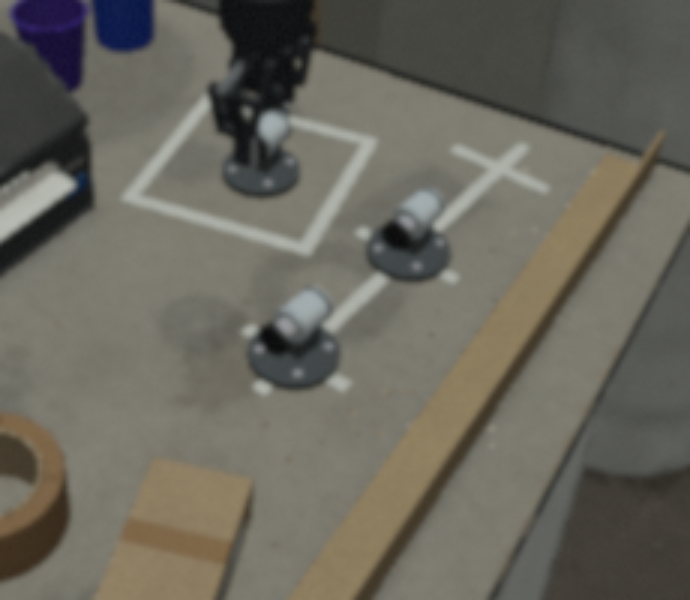

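The crop shows the soft buffer standing inside the square (foot at crop (260,172)), and the firm two still on their crosses. Releasing and retreating.

apply_moves --increments '[[[0, 0, 0, 0, 0, 0, 0.6], [0, 0, 0, 0, 0, 0, 0.7], [0, 0, 0, 0, 0, 0, 1], [0, 0, 0, 0, 0, 0, 1], [0, 0, 0, 0, 0, 0, 1]]]'

```text
time: 8.4
position: [0.6217, -0.0199, 0.0168]
orientation: [3.141, -0.044, -0.0]
ft_force: [0.2, -0.3, -0.0]
finger_gap: 0.0857
gripper_force: 0.0
```

apply_moves --increments '[[[0, 0, 0, 0, 0, -0.08, 1], [0, 0, 0, 0, 0, -0.15, 1], [0, 0, 0, 0, 0, -0.15, 1], [0, 0, 0, -0.05, 0, -0.15, 1], [0, 0, 0, -0.1, 0, -0.1, 1], [0, 0, 0, -0.1, 0, 0, 1], [0, 0, 0, 0, 0, 0, 1], [0, 0, 0, 0, 0, 0, 1]]]'

```text
time: 9.2
position: [0.5466, -0.0182, 0.2062]
orientation: [3.14, -0.044, 0.001]
ft_force: [0.2, -0.3, -0.4]
finger_gap: 0.0856
gripper_force: 0.0
```

```bash
python3 - <<'E'
from h import *
st()
p,q=cloud("wrist");cv2.imwrite("pics/w3.png",p[:,:,::-1])
r=q.reshape(-1,3)
w=r[(r[:,2]>.04)&(r[:,2]<.06)&(abs(r[:,0]-.625)<.08)&(abs(r[:,1]+.015)<.08)]
rc=cv2.minAreaRect((w[:,:2]*1000).astype(np.float32));print(rc,len(w),w[:,2].max())
E
```

```text
{'time': 9.2, 'position': [0.547, -0.018, 0.206], 'orientation': [3.14, -0.044, 0.001], 'ft_force': [0.205, -0.288, -0.396], 'finger_gap': 0.086, 'gripper_force': 0.0, 'joint_positions': [0.657, 0.437, -0.852, 1.828, 0.379, 1.047, -1.94]}
[[ 1.    -0.028  0.001]
 [-0.028 -1.    -0.001]
 [ 0.001  0.001 -1.   ]]
((619.3482666015625, -14.47271728515625), (55.950294494628906, 28.632070541381836), 88.80669403076172) 1424 0.05370318885754071
```

View pics/w3.png

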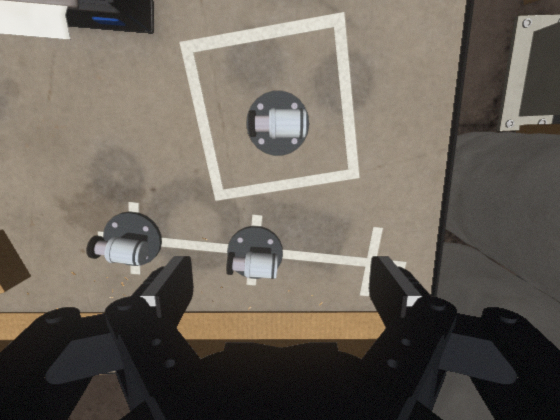

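The foot at (278,123) lies well inside the tape, upright at (0.619, -0.014); both firm buffers stand on their crosses.

```bash
python3 -c "
from bench import job
print(job.finish_job())"
```

```text
the job is handed in; nothing more can be done
None
```

The right-hand buffer was the soft one: under about 20 N it closed to 44 mm over the ends, while the middle one gave about 2.5 mm. I did not squeeze the left-hand one. I slid the soft buffer into the taped square and let go. The last picture shows it upright, about 12 mm from the square's centre, with both firm buffers still on their crosses. The job was handed in at about 9 s; no verdict came back.

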